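Line up the reagent jars by size beside the stirrer

TASK

Set the four amber jars out in order of size on the row of round cork mats, one jar to a mat: the largest on the mat next to the blue stirrer, then smaller and smaller along the row, the smallest at the far end. Stand each jar upright in the middle of its mat and let go of it; do not knock any jar over.

Things in the scene. Friction and masses are not known exactly. Their poses are not given: they have to be found in the camera images.
- jar_small: Amber glass jar with a black screw lid and a blank paper label, a plain upright cylinder 36 mm in diameter and 64 mm tall (the lid is the top 16 mm, 33 mm across; it stays on). Loose, stands upright on the bench at the start. Origin: centre of its underside; z up its axis.
- jar_medium: Amber glass jar with a black screw lid and a blank paper label, a plain upright cylinder 43 mm in diameter and 84 mm tall (the lid is the top 16 mm, 40 mm across; it stays on). Loose, stands upright on the bench at the start. Origin: centre of its underside; z up its axis.
- jar_large: Amber glass jar with a black screw lid and a blank paper label, a plain upright cylinder 50 mm in diameter and 104 mm tall (the lid is the top 16 mm, 47 mm across; it stays on). Loose, stands upright on the bench at the start. Origin: centre of its underside; z up its axis.
- jar_largest: Amber glass jar with a black screw lid and a blank paper label, a plain upright cylinder 57 mm in diameter and 124 mm tall (the lid is the top 16 mm, 54 mm across; it stays on). Loose, stands upright on the bench at the start. Origin: centre of its underside; z up its axis.
- mat_a: Round cork mat, 66 mm in diameter, 4 mm thick, fixed on the flat grey board; no. 1 of 4 in the row, counted from the board's -y end (mats a, b, c, d in this order, centres 85 mm apart). The board is 90 x 350 mm, 6 mm thick, lies on the bench and is turned by up to about 0.2 rad. Origin: centre of the mat's underside; its top face is 4 mm above that, 10 mm above the bench. Its y axis runs along the row from a to d, its x axis across the row, away from the robot.
- mat_b: Round cork mat, 66 mm in diameter, 4 mm thick, fixed on the flat grey board; no. 2 of 4 in the row, counted from the board's -y end (mats a, b, c, d in this order, centres 85 mm apart). The board is 90 x 350 mm, 6 mm thick, lies on the bench and is turned by up to about 0.2 rad. Origin: centre of the mat's underside; its top face is 4 mm above that, 10 mm above the bench. Its y axis runs along the row from a to d, its x axis across the row, away from the robot.
- mat_c: Round cork mat, 66 mm in diameter, 4 mm thick, fixed on the flat grey board; no. 3 of 4 in the row, counted from the board's -y end (mats a, b, c, d in this order, centres 85 mm apart). The board is 90 x 350 mm, 6 mm thick, lies on the bench and is turned by up to about 0.2 rad. Origin: centre of the mat's underside; its top face is 4 mm above that, 10 mm above the bench. Its y axis runs along the row from a to d, its x axis across the row, away from the robot.
- mat_d: Round cork mat, 66 mm in diameter, 4 mm thick, fixed on the flat grey board; no. 4 of 4 in the row, counted from the board's -y end (mats a, b, c, d in this order, centres 85 mm apart). The board is 90 x 350 mm, 6 mm thick, lies on the bench and is turned by up to about 0.2 rad. Origin: centre of the mat's underside; its top face is 4 mm above that, 10 mm above the bench. Its y axis runs along the row from a to d, its x axis across the row, away from the robot.
- stirrer: Magnetic stirrer: square blue box 110 x 110 mm, 43 mm high, with a round white plate 92 mm across on top, fixed. Stands at one end of the row of mats, beside mat_a or beside mat_d (its centre 118 mm from that mat's centre); a flat black meter with a screen, 32 mm high, stands at the other end. Origin: centre of its underside.
Not all that is in view belongs to the job. Leave any purple look-alike of the stirrer alone.

How it is judged:
At the end, for the whole second after the job is handed in: The largest jar stands on the mat next to the stirrer, then the 104 mm, the 84 mm and the 64 mm jar along the row; each stands on its mat, upright within 0.1 rad, its axis within 14 mm of the mat's centre, released and at rest (((horizontal distance between stirrer and mat_a below 0.2 m and horizontal distance between jar_small and mat_d below 0.014 m and horizontal distance between jar_medium and mat_c below 0.014 m and horizontal distance between jar_large and mat_b below 0.014 m and horizontal distance between jar_largest and mat_a below 0.014 m) or (horizontal distance between stirrer and mat_d below 0.2 m and horizontal distance between jar_small and mat_a below 0.014 m and horizontal distance between jar_medium and mat_b below 0.014 m and horizontal distance between jar_large and mat_c below 0.014 m and horizontal distance between jar_largest and mat_d below 0.014 m)) and height (world z) of jar_small between 0.006 and 0.014 m and angle between each of jar_small, jar_medium, jar_large, jar_largest's own z axis and vertical below 0.1 rad and linear speed of each of jar_small, jar_medium, jar_large, jar_largest below 0.02 m/s and angular speed of each of jar_small, jar_medium, jar_large, jar_largest below 0.2 rad/s and height (world z) of jar_medium between 0.006 and 0.014 m and height (world z) of jar_large between 0.006 and 0.014 m and height (world z) of jar_largest between 0.006 and 0.014 m); the robot touches nothing.
It fails at once if a jar is knocked over (tilted more than about 45 degrees) (angle between any of jar_small, jar_medium, jar_large, jar_largest's own z axis and vertical above 0.8 rad).
It also fails if it takes over 125 s, if anything falls off the work surface, if the arm or the gripper's body presses on something with over 40 N, if the wrist force passes 120 N, or if a joint passes its speed limit or range.

ROBOT

A 6-joint arm with a two-finger parallel gripper is mounted at the origin on the work surface. World frame = base frame: x ahead of the robot, y to its left, z up, the work surface at z = 0. Lengths are in m, angles in rad, forces in N, time in s.
With the tool pointing down it reaches from about 0.375 to 0.975 m from the base axis. Payload 3.8 kg.
Tool frame: the origin (TCP) lies midway between the tips of the shut fingers; the grasp point (between the pads) lies 19 mm behind it (r.grip_point_offset is the distance from the TCP to the grasp point, in m); z points along the fingers, y is the line along which they close (so a half turn about z gives the same grasp; the last joint's range is limited). The gripper opens to 88 mm and grips with 3 to 60 N. Pads are 18 mm wide; open, the fingers measure 123 mm over their backs; the gripper's body (75 mm by 187 mm) begins 45 mm behind the grasp point.
Start: joints at [1.112, 0.264, 1.604, -0, 1.274, -0.037], TCP at [0.276, 0.616, 0.239] pointing down, gripper open.
Joint ranges: [-2.63, 2.63], [-0.94, 2.18], [0.31, 2.57], [-1.31, 4.45], [0, 2.66], [-2.55, 2.55]. Speed limits (rad/s): [2.57, 2.57, 3.14, 3.14, 3.14, 3.14].

INTERFACE

Orientations are given as a rotation vector (axis times angle).
In Python, from plant import readout, vision, order, r gives the robot as it stands. The module is installed in compiled form; this text tells all that it offers.
- The arm moves only by the tool send_rows, never from a script. Its argument "commands" is a list of rows, each a list of 6 numbers: the shift along the world's x, y, z each as a share of 15 cm, from -1 to 1, then the turn, a rotation vector about the world's x, y, z each as a share of 90 degrees, from -1 to 1. In form: [[x, y, z, wx, wy, wz], ...]. A call has 1 to 20 rows; each row is the pose to reach, as a shift and turn from the pose commanded when the call began; what a row does not reach only later rows make up. A row lasts 1/8 s, in which the tool goes at most 62.5 mm and 10.7 degrees, less where a joint would pass 70% of its speed; a pose out of reach is approached as far as the arm can. A call with a number of a shift or a turn outside -1 to 1 is refused whole. A call with a gripper value outside its range is refused whole. "grip" is the gripper command: -1 is shut, 1 is fully open, values between are in proportion, set as the call begins (left out, the last holds). The fingers move at their own pace and stop on an object; "grip_force" is the grip in N (left out, the last holds). Time passes only in rows, so rows that repeat a pose let the fingers close. It gives the time, the measured TCP pose, the force, the opening and the grip force at its end, in the units of the state.
- readout.state(): the state, without advancing time (a new reading comes with each control period).
- vision.grab_frame(name): name is "side" or "top"; returns a dict with "image" (400x640x3 uint8, red, green, blue), "range_z" (400x640 float32, m along the optical axis (not along the pixel's ray), 0 where there is no reading), "fx", "fy", "cx", "cy" (pixels), "R" (3x3) and "t" (3): a world point X has camera coordinates R X + t. Camera axes: x right, y down, z forward; pixel columns grow to the right and rows downward; lengths in m; the calibration is good to about 2 mm. A picture is of the moment at which its call begins.
- order.sign_off(): hands the job in; it is judged then, once.
Trained networks look in a picture, given as the dict that the camera call returned (one of the last four; its "shot" number tells which), for a name from the list of things; names that differ only in an ending like _2 or _b are one class to them, and where a whole thing is asked for, a point or a joint stands for the part that bears it (a point fixed in the world has none). Each returns a list of dicts, best first, with "p" (0 to 1); they miss things now and then, are a little off and sometimes report something else, mostly with a low value. They report only what shows in the picture. A call takes as long as a camera call. They do not tell look-alikes from the thing itself.
- vision.look_for(label, picture): "point" ([column, row] in pixels, amid what is visible of it).
- vision.cut_out(label, picture): "region" (400x640 bool, what is visible of it) and "point" ([column, row] in pixels, amid what is visible of it).
The state is a dict: "time": time; "q": joint angles; "qd": joint speeds; "joint_torque": joint torques, N m; "position": TCP position; "ee_rot": TCP orientation; "contact_force": force on the tool from outside, world axes, zero at the start; "wrist_torque": the same for the moment, N m; "opening": finger opening in m; "grip_force": force on a finger pad.
Only numpy, scipy, OpenCV 4.12 (cv2) and the standard library are available. Lean on these libraries where they do the work, as an engineer would, in place of code of your own. Each camera call takes 0.05 s, during which the arm holds its last target. There are 200 camera calls.

## Working session

There is one attempt and no reset: what is moved stays moved. The work goes in short steps, Python scripts to look and compute and a tool call to move; the robot and the scene stay as the last step left them, time stands still between calls to the robot, and variables do not carry over. Pictures are saved under pics/ and viewed, at most 14 in all, crops included, and the job is handed in when it is done.

Besides the shell and the picture viewer there is one more tool, called after "Call:" by a JSON object that holds its "fn" and its "kwargs", one argument or row to a line. send_rows: Moves the arm, as the interface text tells. Shift numbers are shares of 15 cm and turn numbers shares of 90 degrees, none past 1 either way. Its arguments: {"type":"object","properties":{"commands":{"type":"array","items":{"type":"array","items":{"type":"number","minimum":-1,"maximum":1}}},"grip":{"type":"number"},"grip_force":{"type":"number"}},"required":["commands"]}

```bash
mkdir -p pics; cat > h.py <<'E'
from plant import readout, vision, order, r
import numpy as np, cv2
def cloud(d):
    z=d["range_z"]; v,u=np.mgrid[:400,:640]
    c=np.stack([(u-d["cx"])/d["fx"]*z,(v-d["cy"])/d["fy"]*z,z],-1)
    w=(c-np.asarray(d["t"]))@np.asarray(d["R"])
    w[z==0]=np.nan
    return w
def save(d,n): cv2.imwrite(f"pics/{n}.png",d["image"][:,:,::-1])
E
python3 - <<'E'
from h import *
s=readout.state(); print(s["time"],s["position"],s["ee_rot"])
for n in("top","side"):
    d=vision.grab_frame(n); save(d,n+"0"); w=cloud(d)
    print(n,"cam at",-np.asarray(d["R"]).T@d["t"])
    for l in ["jar_small","jar_medium","jar_large","jar_largest","mat_a","stirrer"]:
        for o in vision.cut_out(l,d):
            p=w[o["region"]]; p=p[~np.isnan(p[:,0])]
            if len(p)<5: continue
            zt=np.percentile(p[:,2],98); t=p[p[:,2]>zt-.006]
            print(l,round(o["p"],2),np.round(o["point"]),"ztop %.3f"%zt,"top mid",np.round((np.percentile(t,2,0)+np.percentile(t,98,0))[:2]/2,3),"ext",np.round(np.ptp(t,0)[:2],3))
E
```

```text
0.0 [0.27606554 0.61520744 0.23740467] [-0.65761276 -3.07145895  0.00332298]
top cam at [ 0.26842433 -0.00992053  1.05875148]
jar_small 0.8 [356. 206.] ztop 0.067 top mid [ 0.45  -0.097] ext [0.029 0.029]
jar_medium 0.84 [422. 223.] ztop 0.087 top mid [ 0.414 -0.251] ext [0.036 0.037]
jar_largest 0.58 [186. 229.] ztop 0.127 top mid [0.383 0.297] ext [0.051 0.053]
mat_a 0.92 [250. 138.] ztop 0.014 top mid [0.625 0.173] ext [0.065 0.062]
mat_a 0.81 [348. 132.] ztop 0.014 top mid [ 0.646 -0.079] ext [0.063 0.062]
mat_a 0.66 [318. 132.] ztop 0.014 top mid [0.639 0.006] ext [0.065 0.062]
mat_a 0.58 [280. 134.] ztop 0.014 top mid [0.631 0.088] ext [0.063 0.062]
stirrer 0.83 [445. 305.] ztop 0.046 top mid [ 0.222 -0.307] ext [0.09  0.095]
stirrer 0.78 [395. 127.] ztop 0.046 top mid [ 0.654 -0.196] ext [0.093 0.097]
side cam at [ 0.18717911 -0.96134207  0.7293812 ]
jar_small 0.62 [338. 210.] ztop 0.063 top mid [ 0.45 -0.1 ] ext [0.032 0.035]
jar_medium 0.71 [344. 251.] ztop 0.083 top mid [ 0.41  -0.254] ext [0.035 0.036]
jar_large 0.71 [324. 172.] ztop 0.102 top mid [0.446 0.059] ext [0.045 0.046]
mat_a 0.8 [405. 202.] ztop 0.010 top mid [ 0.644 -0.081] ext [0.069 0.069]
mat_a 0.66 [391. 189.] ztop 0.010 top mid [0.638 0.003] ext [0.062 0.066]
mat_a 0.62 [365. 158.] ztop 0.009 top mid [0.622 0.172] ext [0.061 0.071]
mat_a 0.47 [377. 173.] ztop 0.010 top mid [0.63  0.088] ext [0.066 0.071]
stirrer 0.8 [424. 225.] ztop 0.042 top mid [ 0.652 -0.198] ext [0.093 0.094]
stirrer 0.69 [264. 298.] ztop 0.043 top mid [ 0.22 -0.31] ext [0.091 0.096]
```

View pics/top0.png

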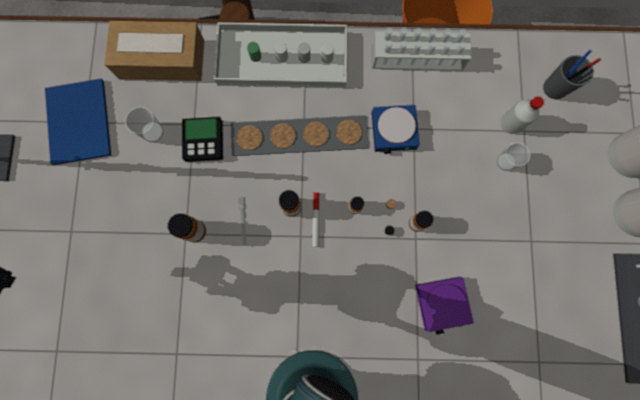

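View pics/side0.png

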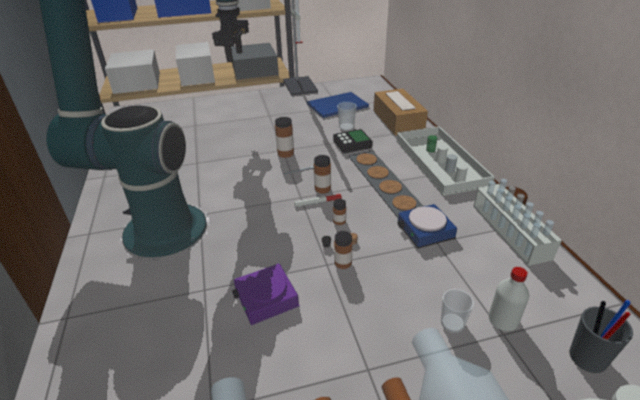

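In the top view the four jars are at (186,229), (290,203), (357,205) and (422,221), with the mats from (250,138) to (348,132). The stirrer could be the blue box with a white plate at (395,127) or the purple box at (445,305). The blue one at the row's -y end fits, since it is beside mat_a with the meter at the other end. I'll confirm that in a crop and check the two big jars.

```bash
python3 - <<'E'
from h import *
d=vision.grab_frame("top"); w=cloud(d)
cv2.imwrite("pics/crop.png",cv2.resize(d["image"][100:350,160:480,::-1],None,fx=2.4,fy=2.4))
for n,(x,y,h) in dict(s=(.45,-.098,.064),m=(.412,-.252,.084),l=(.446,.059,.104),L=(.383,.297,.124)).items():
    m=(np.hypot(w[...,0]-x,w[...,1]-y)<.05)&(w[...,2]>h-.008)
    p=w[m]; print(n,len(p),np.round((p.min(0)+p.max(0))/2,4),np.round(np.ptp(p,0),3))
E
```

```text
s 154 [ 0.4514 -0.0981  0.0618] [0.031 0.031 0.011]
m 239 [ 0.414  -0.2512  0.0827] [0.039 0.039 0.013]
l 331 [0.4476 0.0608 0.1023] [0.045 0.045 0.012]
L 478 [0.3822 0.2972 0.1225] [0.052 0.052 0.013]
```

View pics/crop.png

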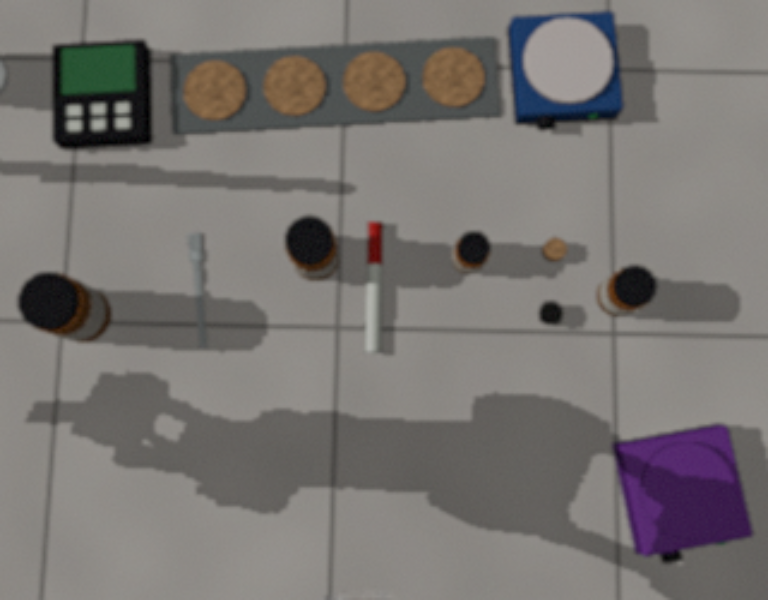

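The crop confirms it: the blue box with the white plate, at crop (567,65), is the stirrer, next to mat_a at crop (454,76). The purple look-alike at (685,490) stays untouched. I'll start with the largest jar.

Call:
{"fn": "send_rows", "kwargs": {
  "commands": [
    [0.3,-0.4,0,0,0,-0.1],
    [0.6,-0.8,0,0,0,-0.21],
    [0.7,-1,0,0,0,-0.32],
    [0.7,-1,0,0,0,-0.43],
    [0.7,-1,0,0,0,-0.55],
    [0.7,-1,0,0,0,-0.678],
    [0.7,-1,0,0,0,-0.678]
  ],
  "grip": 1
}}

```text
time: 1.62
position: [0.3814, 0.4658, 0.2389]
ee_rot: [-2.125, -2.314, -0.0]
contact_force: [0.4, -0.4, -0.2]
opening: 0.0884
grip_force: 0.0
```

Call:
{"fn": "send_rows", "kwargs": {
  "commands": [
    [0,-0.4,0,0,0,0],
    [0,-0.8,0,0,0,0],
    [0,-1,0,0,0,0],
    [0,-1,0,0,0,0]
  ]
}}

```text
time: 2.12
position: [0.3813, 0.3144, 0.239]
ee_rot: [2.126, 2.313, 0.001]
contact_force: [-0.1, -0.2, -0.1]
opening: 0.088
grip_force: 0.0
```

Call:
{"fn": "send_rows", "kwargs": {
  "commands": [
    [0,-0.115,0,0,0,0],
    [0,-0.115,0,0,0,0],
    [0,-0.115,-0.25,0,0,0],
    [0,-0.115,-0.5,0,0,0],
    [0,-0.115,-0.75,0,0,0],
    [0,-0.115,-0.9,0,0,0],
    [0,-0.115,-1,0,0,0],
    [0,-0.115,-1,0,0,0]
  ]
}}

```text
time: 3.12
position: [0.3807, 0.2986, 0.0877]
ee_rot: [-2.125, -2.313, 0.004]
contact_force: [0.6, 0.5, 1.1]
opening: 0.0878
grip_force: 0.0
```

Call:
{"fn": "send_rows", "kwargs": {
  "commands": [
    [0,0,-0.06,0,0,0],
    [0,0,-0.12,0,0,0],
    [0,0,-0.12,0,0,0]
  ]
}}

```text
time: 3.5
position: [0.3809, 0.2983, 0.0702]
ee_rot: [-2.126, -2.313, 0.002]
contact_force: [-0.4, -1.1, 0.2]
opening: 0.0882
grip_force: 0.0
```

Call:
{"fn": "send_rows", "kwargs": {
  "commands": [
    [0,0,0,0,0,0],
    [0,0,0,0,0,0],
    [0,0,0,0,0,0],
    [0,0,0,0,0,0],
    [0,0,0,0,0,0],
    [0,0,0,0,0,0],
    [0,0,0,0,0,0],
    [0,0,0,0,0,0]
  ],
  "grip": -1,
  "grip_force": 30
}}

```text
time: 4.5
position: [0.3818, 0.2988, 0.071]
ee_rot: [2.126, 2.313, 0.001]
contact_force: [1.3, -1.2, 1.7]
opening: 0.0563
grip_force: 30.0
```

Call:
{"fn": "send_rows", "kwargs": {
  "commands": [
    [0,0,0.1,0,0,0],
    [0,0,0.3,0,0,0],
    [0,0,0.5,0,0,0],
    [0,0,0.7,0,0,0],
    [0,0,0.85,0,0,0],
    [0,0,0.9,0,0,0],
    [0,0,0.9,0,0,0]
  ]
}}

```text
time: 5.38
position: [0.381, 0.2984, 0.2057]
ee_rot: [-2.126, -2.313, 0.0]
contact_force: [0.5, -0.9, -2.5]
opening: 0.0558
grip_force: 30.0
```

Call:
{"fn": "send_rows", "kwargs": {
  "commands": [
    [0.06,-0.08,0,0,0,0],
    [0.18,-0.25,0,0,0,0],
    [0.32,-0.45,0,0,0,0],
    [0.46,-0.65,0,0,0,0],
    [0.6,-0.85,0,0,0,0]
  ]
}}

```text
time: 6.0
position: [0.4714, 0.1689, 0.2042]
ee_rot: [-2.126, -2.312, 0.004]
contact_force: [0.2, -0.3, -2.1]
opening: 0.0564
grip_force: 30.0
```

Call:
{"fn": "send_rows", "kwargs": {
  "commands": [
    [0.14,-0.2,0,0,0,0],
    [0.28,-0.4,0,0,0,0],
    [0.42,-0.6,0,0,0,0],
    [0.56,-0.8,0,0,0,0],
    [0.6,-0.85,0,0,0,0],
    [0.6,-0.85,0,0,0,0]
  ]
}}

```text
time: 6.75
position: [0.5608, 0.0429, 0.2045]
ee_rot: [-2.127, -2.31, 0.002]
contact_force: [-0.5, -0.6, -2.7]
opening: 0.0562
grip_force: 30.0
```

Call:
{"fn": "send_rows", "kwargs": {
  "commands": [
    [0.07,-0.1,0,0,0,0],
    [0.2,-0.3,0,0,0,0],
    [0.34,-0.5,0,0,0,0],
    [0.47,-0.68,0,0,0,0],
    [0.56,-0.81,0,0,0,0],
    [0.56,-0.81,0,0,0,0],
    [0.56,-0.81,0,0,0,0]
  ]
}}

```text
time: 7.62
position: [0.6448, -0.0772, 0.2054]
ee_rot: [-2.125, -2.312, 0.0]
contact_force: [0.4, 0.0, -2.8]
opening: 0.0562
grip_force: 30.0
```

Call:
{"fn": "send_rows", "kwargs": {
  "commands": [
    [0,0,-0.15,0,0,0],
    [0,0,-0.35,0,0,0],
    [0,0,-0.55,0,0,0],
    [0,0,-0.68,0,0,0],
    [0,0,-0.75,0,0,0],
    [0,0,-0.78,0,0,0],
    [0,0,-0.8,0,0,0],
    [0,0,-0.81,0,0,0],
    [0,0,-0.81,0,0,0]
  ]
}}

```text
time: 8.75
position: [0.6457, -0.078, 0.0847]
ee_rot: [2.126, 2.312, 0.001]
contact_force: [-0.8, 0.0, -3.5]
opening: 0.0565
grip_force: 30.0
```

Call:
{"fn": "send_rows", "kwargs": {
  "commands": [
    [0,0,-0.01,0,0,0],
    [0,0,-0.02,0,0,0],
    [0,0,-0.025,0,0,0],
    [0,0,-0.025,0,0,0]
  ]
}}

```text
time: 9.25
position: [0.6455, -0.078, 0.081]
ee_rot: [2.126, 2.312, 0.0]
contact_force: [-2.2, -0.1, 1.8]
opening: 0.0564
grip_force: 30.0
```

Call:
{"fn": "send_rows", "kwargs": {
  "commands": [
    [0,0,0,0,0,0],
    [0,0,0,0,0,0],
    [0,0,0,0,0,0],
    [0,0,0,0,0,0],
    [0,0,0.2,0,0,0],
    [0,0,0.5,0,0,0],
    [0,0,0.8,0,0,0],
    [0,0,0.9,0,0,0],
    [0,0,0.9,0,0,0]
  ],
  "grip": 1
}}

```text
time: 10.38
position: [0.6459, -0.078, 0.2162]
ee_rot: [2.125, 2.312, 0.002]
contact_force: [-0.2, -0.6, -0.2]
opening: 0.0877
grip_force: 0.0
```

```bash
cat > chk.py <<'E'
from h import *
import sys
s=readout.state(); print(s["time"],np.round(s["position"],4))
M=dict(a=(.645,-.080),b=(.6385,.0045),c=(.6305,.088),d=(.6235,.1725))
for n in("top","side"):
    d=vision.grab_frame(n); w=cloud(d); save(d,n+sys.argv[1])
    for k,(x,y) in M.items():
        m=(np.hypot(w[...,0]-x,w[...,1]-y)<.04)&(w[...,2]>.03)&(w[...,2]<.145)
        if m.sum()<30: continue
        p=w[m]; zt=np.percentile(p[:,2],95); p=p[p[:,2]>zt-.008]
        print(n,k,"z %.3f"%zt,"off mm",np.round(1000*((p.min(0)+p.max(0))[:2]/2-(x,y)),1),np.round(np.ptp(p,0)[:2],3))
E
python3 chk.py 1
```

```text
10.375 [ 0.6459 -0.078   0.2162]
side a z 0.132 off mm [-1.6 -0.2] [0.051 0.056]
```

Call:
{"fn": "send_rows", "kwargs": {
  "commands": [
    [-0.33,0.23,0,0,0,0],
    [-0.66,0.46,0,0,0,0]
  ]
}}

```text
time: 10.72
position: [0.5438, -0.0084, 0.2119]
ee_rot: [-2.124, -2.308, 0.005]
contact_force: [0.4, 0.2, -0.2]
opening: 0.088
grip_force: 0.0
```

Call:
{"fn": "send_rows", "kwargs": {
  "commands": [
    [-0.33,0.23,0,0,0,0],
    [-0.6,0.42,0,0,0,0],
    [-0.665,0.46,0,0,0,0],
    [-0.665,0.46,0,0,0,0],
    [-0.665,0.46,0,0,0,0]
  ]
}}

```text
time: 11.35
position: [0.4475, 0.0595, 0.2151]
ee_rot: [2.127, 2.312, -0.001]
contact_force: [0.1, 0.2, 1.5]
opening: 0.0881
grip_force: 0.0
```

Call:
{"fn": "send_rows", "kwargs": {
  "commands": [
    [0,0,-0.25,0,0,0],
    [0,0,-0.5,0,0,0],
    [0,0,-0.75,0,0,0],
    [0,0,-0.95,0,0,0],
    [0,0,-1,0,0,0],
    [0,0,-1,0,0,0]
  ]
}}

```text
time: 12.1
position: [0.4472, 0.0596, 0.0653]
ee_rot: [-2.127, -2.312, 0.001]
contact_force: [0.4, 0.1, 0.5]
opening: 0.0883
grip_force: 0.0
```

Call:
{"fn": "send_rows", "kwargs": {
  "commands": [
    [0,0,-0.05,0,0,0],
    [0,0,-0.09,0,0,0],
    [0,0,-0.09,0,0,0]
  ]
}}

```text
time: 12.48
position: [0.4464, 0.0601, 0.0519]
ee_rot: [-2.126, -2.313, 0.0]
contact_force: [-0.6, -0.1, -0.4]
opening: 0.088
grip_force: 0.0
```

Call:
{"fn": "send_rows", "kwargs": {
  "commands": [
    [0,0,0,0,0,0],
    [0,0,0,0,0,0],
    [0,0,0,0,0,0],
    [0,0,0,0,0,0],
    [0,0,0,0,0,0],
    [0,0,0,0,0,0],
    [0,0,0,0,0,0],
    [0,0,0,0,0,0]
  ],
  "grip": -1,
  "grip_force": 30
}}

```text
time: 13.48
position: [0.447, 0.0601, 0.0522]
ee_rot: [2.126, 2.312, 0.001]
contact_force: [1.4, 1.2, 1.2]
opening: 0.0491
grip_force: 30.0
```

Call:
{"fn": "send_rows", "kwargs": {
  "commands": [
    [0,0,0.1,0,0,0],
    [0,0,0.25,0,0,0],
    [0,0,0.4,0,0,0],
    [0,0,0.5,0,0,0],
    [0,0,0.55,0,0,0],
    [0,0,0.55,0,0,0],
    [0,0,0.55,0,0,0]
  ]
}}

```text
time: 14.35
position: [0.4459, 0.06, 0.1336]
ee_rot: [-2.125, -2.312, 0.002]
contact_force: [0.5, 1.0, -1.8]
opening: 0.0494
grip_force: 30.0
```

Call:
{"fn": "send_rows", "kwargs": {
  "commands": [
    [0.06,-0.02,0,0,0,0],
    [0.2,-0.06,0,0,0,0],
    [0.4,-0.12,0,0,0,0],
    [0.64,-0.185,0,0,0,0]
  ]
}}

```text
time: 14.85
position: [0.5434, 0.0319, 0.1337]
ee_rot: [-2.126, -2.312, 0.001]
contact_force: [0.5, -1.0, -1.1]
opening: 0.0488
grip_force: 30.0
```

Call:
{"fn": "send_rows", "kwargs": {
  "commands": [
    [0.2,-0.06,0,0,0,0],
    [0.4,-0.12,0,0,0,0],
    [0.56,-0.16,0,0,0,0],
    [0.64,-0.185,0,0,0,0],
    [0.64,-0.185,0,0,0,0],
    [0.64,-0.185,0,0,0,0]
  ]
}}

```text
time: 15.6
position: [0.6376, 0.0048, 0.1339]
ee_rot: [-2.125, -2.312, 0.002]
contact_force: [-0.6, -0.8, -1.5]
opening: 0.0494
grip_force: 30.0
```

Call:
{"fn": "send_rows", "kwargs": {
  "commands": [
    [0,0,-0.12,0,0,0],
    [0,0,-0.26,0,0,0],
    [0,0,-0.36,0,0,0],
    [0,0,-0.42,0,0,0],
    [0,0,-0.45,0,0,0],
    [0,0,-0.46,0,0,0],
    [0,0,-0.46,0,0,0]
  ]
}}

```text
time: 16.48
position: [0.6391, 0.0046, 0.066]
ee_rot: [2.126, 2.312, 0.001]
contact_force: [-0.2, 0.7, -0.8]
opening: 0.0491
grip_force: 30.0
```

Contact is expected near z=0.062.

Call:
{"fn": "send_rows", "kwargs": {
  "commands": [
    [0,0,-0.012,0,0,0],
    [0,0,-0.022,0,0,0],
    [0,0,-0.027,0,0,0],
    [0,0,-0.027,0,0,0]
  ]
}}

```text
time: 16.98
position: [0.6389, 0.0046, 0.0621]
ee_rot: [2.126, 2.312, 0.001]
contact_force: [-1.1, -0.6, 3.9]
opening: 0.0492
grip_force: 29.9
```

Call:
{"fn": "send_rows", "kwargs": {
  "commands": [
    [0,0,0,0,0,0],
    [0,0,0,0,0,0],
    [0,0,0,0,0,0],
    [0,0,0,0,0,0],
    [0,0,0.2,0,0,0],
    [0,0,0.5,0,0,0],
    [0,0,0.8,0,0,0],
    [0,0,0.9,0,0,0],
    [0,0,0.9,0,0,0]
  ],
  "grip": 1
}}

```text
time: 18.1
position: [0.6392, 0.0046, 0.1971]
ee_rot: [2.125, 2.312, 0.002]
contact_force: [-1.3, -0.4, -0.9]
opening: 0.0882
grip_force: 0.0
```

```bash
python3 chk.py 2
```

```text
18.1 [0.6392 0.0046 0.1971]
top a z 0.136 off mm [ -0.6 -14.6] [0.047 0.018]
side a z 0.132 off mm [-1.6  0.7] [0.052 0.051]
side b z 0.112 off mm [-0.8  0.3] [0.046 0.047]
```

Call:
{"fn": "send_rows", "kwargs": {
  "commands": [
    [-0.25,-0.285,0,0,0,0],
    [-0.5,-0.57,0,0,0,0],
    [-0.75,-0.855,0,0,0,0]
  ]
}}

```text
time: 18.58
position: [0.5234, -0.1242, 0.1934]
ee_rot: [-2.122, -2.311, 0.004]
contact_force: [0.7, -0.3, -0.0]
opening: 0.0882
grip_force: 0.0
```

Call:
{"fn": "send_rows", "kwargs": {
  "commands": [
    [-0.25,-0.285,0,0,0,0],
    [-0.5,-0.57,0,0,0,0],
    [-0.7,-0.8,0,0,0,0],
    [-0.755,-0.855,0,0,0,0],
    [-0.755,-0.855,0,0,0,0],
    [-0.755,-0.855,0,0,0,0]
  ]
}}

```text
time: 19.32
position: [0.4134, -0.251, 0.1957]
ee_rot: [-2.124, -2.313, -0.001]
contact_force: [0.5, -0.4, -0.2]
opening: 0.0881
grip_force: 0.0
```

Call:
{"fn": "send_rows", "kwargs": {
  "commands": [
    [0,0,-0.25,0,0,0],
    [0,0,-0.5,0,0,0],
    [0,0,-0.75,0,0,0],
    [0,0,-0.95,0,0,0],
    [0,0,-1,0,0,0],
    [0,0,-1,0,0,0]
  ]
}}

```text
time: 20.08
position: [0.4134, -0.2513, 0.0464]
ee_rot: [-2.124, -2.314, -0.0]
contact_force: [-0.2, -0.3, -0.5]
opening: 0.0882
grip_force: 0.0
```

Call:
{"fn": "send_rows", "kwargs": {
  "commands": [
    [0,0,-0.05,0,0,0],
    [0,0,-0.095,0,0,0],
    [0,0,-0.095,0,0,0]
  ]
}}

```text
time: 20.45
position: [0.4126, -0.2518, 0.032]
ee_rot: [-2.126, -2.312, 0.0]
contact_force: [0.2, 0.0, -0.3]
opening: 0.0884
grip_force: 0.0
```

Call:
{"fn": "send_rows", "kwargs": {
  "commands": [
    [0,0,0,0,0,0],
    [0,0,0,0,0,0],
    [0,0,0,0,0,0],
    [0,0,0,0,0,0],
    [0,0,0,0,0,0],
    [0,0,0,0,0,0],
    [0,0,0,0,0,0],
    [0,0,0,0,0,0]
  ],
  "grip": -1,
  "grip_force": 30
}}

```text
time: 21.45
position: [0.413, -0.252, 0.0322]
ee_rot: [2.126, 2.313, 0.0]
contact_force: [0.0, 0.2, 0.4]
opening: 0.0421
grip_force: 30.0
```

Call:
{"fn": "send_rows", "kwargs": {
  "commands": [
    [0,0,0.1,0,0,0],
    [0,0,0.3,0,0,0],
    [0,0,0.5,0,0,0],
    [0,0,0.7,0,0,0],
    [0,0,0.9,0,0,0],
    [0,0,1,0,0,0],
    [0,0,1,0,0,0],
    [0,0,1,0,0,0]
  ]
}}

```text
time: 22.45
position: [0.4121, -0.2514, 0.181]
ee_rot: [-2.125, -2.311, 0.001]
contact_force: [-0.0, 0.3, -1.0]
opening: 0.0424
grip_force: 30.0
```

Call:
{"fn": "send_rows", "kwargs": {
  "commands": [
    [0.03,0.05,0,0,0,0],
    [0.12,0.2,0,0,0,0],
    [0.24,0.38,0,0,0,0],
    [0.36,0.56,0,0,0,0],
    [0.484,0.756,0,0,0,0]
  ]
}}

```text
time: 23.08
position: [0.4855, -0.137, 0.181]
ee_rot: [-2.125, -2.311, 0.001]
contact_force: [-0.2, 0.8, -0.3]
opening: 0.0423
grip_force: 30.0
```

Call:
{"fn": "send_rows", "kwargs": {
  "commands": [
    [0.12,0.19,0,0,0,0],
    [0.24,0.38,0,0,0,0],
    [0.36,0.56,0,0,0,0],
    [0.484,0.756,0,0,0,0]
  ]
}}

```text
time: 23.58
position: [0.5579, -0.0235, 0.1808]
ee_rot: [-2.125, -2.312, 0.002]
contact_force: [-0.7, -0.2, -0.7]
opening: 0.0421
grip_force: 30.0
```

Call:
{"fn": "send_rows", "kwargs": {
  "commands": [
    [0.12,0.19,0,0,0,0],
    [0.24,0.38,0,0,0,0],
    [0.36,0.56,0,0,0,0],
    [0.45,0.71,0,0,0,0],
    [0.484,0.756,0,0,0,0],
    [0.484,0.756,0,0,0,0],
    [0.484,0.756,0,0,0,0]
  ]
}}

```text
time: 24.45
position: [0.6301, 0.0875, 0.182]
ee_rot: [-2.127, -2.312, 0.001]
contact_force: [-0.5, 0.3, -1.5]
opening: 0.0424
grip_force: 30.0
```

View pics/side2.png

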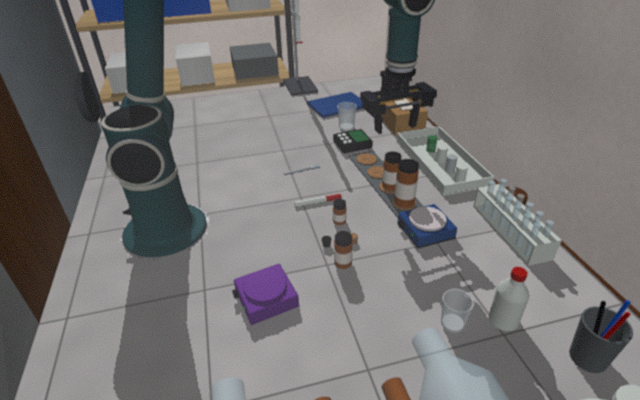

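The side view shows the two big jars upright on mats a and b, at (406,185) and (392,172). The gripper at (400,100) is wide along its closing line, which runs across the row, so it won't catch the neighbouring jars. Lowering now.

Call:
{"fn": "send_rows", "kwargs": {
  "commands": [
    [0,0,-0.15,0,0,0],
    [0,0,-0.35,0,0,0],
    [0,0,-0.55,0,0,0],
    [0,0,-0.73,0,0,0],
    [0,0,-0.83,0,0,0],
    [0,0,-0.88,0,0,0],
    [0,0,-0.91,0,0,0],
    [0,0,-0.91,0,0,0],
    [0,0,-0.91,0,0,0]
  ]
}}

```text
time: 25.58
position: [0.6314, 0.0884, 0.0466]
ee_rot: [2.125, 2.312, 0.002]
contact_force: [-0.0, -0.5, -2.0]
opening: 0.0421
grip_force: 30.0
```

Call:
{"fn": "send_rows", "kwargs": {
  "commands": [
    [0,0,-0.01,0,0,0],
    [0,0,-0.02,0,0,0],
    [0,0,-0.02,0,0,0]
  ]
}}

```text
time: 25.95
position: [0.6305, 0.0883, 0.0425]
ee_rot: [-2.126, -2.313, 0.0]
contact_force: [1.1, 0.4, -1.1]
opening: 0.0424
grip_force: 30.0
```

Call:
{"fn": "send_rows", "kwargs": {
  "commands": [
    [0,0,-0.005,0,0,0],
    [0,0,-0.005,0,0,0]
  ]
}}

```text
time: 26.2
position: [0.6307, 0.0883, 0.0423]
ee_rot: [2.126, 2.313, 0.0]
contact_force: [-0.6, -0.8, 3.0]
opening: 0.0423
grip_force: 30.0
```

Call:
{"fn": "send_rows", "kwargs": {
  "commands": [
    [0,0,0,0,0,0],
    [0,0,0,0,0,0],
    [0,0,0,0,0,0],
    [0,0,0,0,0,0],
    [0,0,0.2,0,0,0],
    [0,0,0.5,0,0,0],
    [0,0,0.8,0,0,0],
    [0,0,1,0,0,0],
    [0,0,1,0,0,0]
  ],
  "grip": 1
}}

```text
time: 27.32
position: [0.6329, 0.0885, 0.1955]
ee_rot: [2.123, 2.309, 0.008]
contact_force: [0.6, -0.6, -0.5]
opening: 0.0879
grip_force: 0.0
```

```bash
python3 chk.py 3
```

```text
27.325 [0.6329 0.0885 0.1955]
top a z 0.136 off mm [0.2 1.7] [0.053 0.05 ]
top b z 0.117 off mm [0.3 0.5] [0.045 0.044]
side a z 0.132 off mm [-1.7  1.2] [0.052 0.056]
side b z 0.112 off mm [-1.  -1.8] [0.045 0.047]
side c z 0.092 off mm [-2.4  0.8] [0.039 0.043]
```

Call:
{"fn": "send_rows", "kwargs": {
  "commands": [
    [-0.2,-0.21,0,0,0,0],
    [-0.4,-0.42,0,0,0,0],
    [-0.6,-0.62,0,0,0,0]
  ]
}}

```text
time: 27.8
position: [0.538, -0.0054, 0.1887]
ee_rot: [-2.123, -2.311, 0.005]
contact_force: [0.1, -0.3, -0.2]
opening: 0.0882
grip_force: 0.0
```

Call:
{"fn": "send_rows", "kwargs": {
  "commands": [
    [-0.25,-0.26,0,0,0,0],
    [-0.5,-0.52,0,0,0,0],
    [-0.6,-0.62,0,0,0,0],
    [-0.6,-0.62,0,0,0,0],
    [-0.6,-0.62,0,0,0,0]
  ]
}}

```text
time: 28.42
position: [0.4504, -0.0972, 0.1907]
ee_rot: [-2.125, -2.311, 0.001]
contact_force: [1.1, -0.3, -0.1]
opening: 0.0882
grip_force: 0.0
```

Call:
{"fn": "send_rows", "kwargs": {
  "commands": [
    [0,0,-0.25,0,0,0],
    [0,0,-0.5,0,0,0],
    [0,0,-0.75,0,0,0],
    [0,0,-0.95,0,0,0],
    [0,0,-1,0,0,0],
    [0,0,-1,0,0,0]
  ]
}}

```text
time: 29.18
position: [0.4509, -0.0971, 0.0416]
ee_rot: [-2.124, -2.313, 0.001]
contact_force: [0.7, -0.1, -0.2]
opening: 0.0881
grip_force: 0.0
```

Call:
{"fn": "send_rows", "kwargs": {
  "commands": [
    [0,-0.01,-0.08,0,0,0],
    [0,-0.01,-0.15,0,0,0],
    [0,-0.01,-0.19,0,0,0],
    [0,-0.01,-0.19,0,0,0]
  ]
}}

```text
time: 29.68
position: [0.4501, -0.0991, 0.0128]
ee_rot: [-2.126, -2.312, 0.001]
contact_force: [0.2, 0.6, 0.5]
opening: 0.0885
grip_force: 0.0
```

Call:
{"fn": "send_rows", "kwargs": {
  "commands": [
    [0,0,0,0,0,0],
    [0,0,0,0,0,0],
    [0,0,0,0,0,0],
    [0,0,0,0,0,0],
    [0,0,0,0,0,0],
    [0,0,0,0,0,0],
    [0,0,0,0,0,0],
    [0,0,0,0,0,0]
  ],
  "grip": -1,
  "grip_force": 25
}}

```text
time: 30.68
position: [0.4507, -0.0992, 0.0135]
ee_rot: [2.126, 2.313, 0.0]
contact_force: [0.5, -0.4, 0.9]
opening: 0.0351
grip_force: 25.0
```

Call:
{"fn": "send_rows", "kwargs": {
  "commands": [
    [0,0,0.1,0,0,0],
    [0,0,0.3,0,0,0],
    [0,0,0.5,0,0,0],
    [0,0,0.7,0,0,0],
    [0,0,0.9,0,0,0],
    [0,0,1,0,0,0],
    [0,0,1,0,0,0],
    [0,0,1,0,0,0]
  ]
}}

```text
time: 31.68
position: [0.4498, -0.099, 0.1623]
ee_rot: [-2.125, -2.311, 0.001]
contact_force: [-0.7, 0.0, -0.6]
opening: 0.0354
grip_force: 25.0
```

Call:
{"fn": "send_rows", "kwargs": {
  "commands": [
    [0.04,0.06,0,0,0,0],
    [0.15,0.23,0,0,0,0],
    [0.29,0.45,0,0,0,0],
    [0.43,0.68,0,0,0,0],
    [0.575,0.905,0,0,0,0]
  ]
}}

```text
time: 32.3
position: [0.537, 0.0383, 0.1621]
ee_rot: [-2.125, -2.312, 0.002]
contact_force: [0.3, -1.0, -0.4]
opening: 0.0352
grip_force: 25.0
```

Call:
{"fn": "send_rows", "kwargs": {
  "commands": [
    [0.14,0.22,0,0,0,0],
    [0.28,0.44,0,0,0,0],
    [0.42,0.66,0,0,0,0],
    [0.53,0.84,0,0,0,0],
    [0.575,0.905,0,0,0,0],
    [0.575,0.905,0,0,0,0],
    [0.575,0.905,0,0,0,0]
  ]
}}

```text
time: 33.17
position: [0.6224, 0.1714, 0.1629]
ee_rot: [-2.126, -2.312, 0.002]
contact_force: [-0.4, -0.2, -0.1]
opening: 0.0355
grip_force: 25.0
```

Call:
{"fn": "send_rows", "kwargs": {
  "commands": [
    [0,0,-0.15,0,0,0],
    [0,0,-0.35,0,0,0],
    [0,0,-0.55,0,0,0],
    [0,0,-0.73,0,0,0],
    [0,0,-0.83,0,0,0],
    [0,0,-0.88,0,0,0],
    [0,0,-0.91,0,0,0],
    [0,0,-0.91,0,0,0],
    [0,0,-0.91,0,0,0]
  ]
}}

```text
time: 34.3
position: [0.6239, 0.1725, 0.0279]
ee_rot: [2.126, 2.312, 0.002]
contact_force: [0.2, -0.2, -0.6]
opening: 0.0354
grip_force: 25.0
```

Call:
{"fn": "send_rows", "kwargs": {
  "commands": [
    [0,0,-0.01,0,0,0],
    [0,0,-0.02,0,0,0],
    [0,0,-0.025,0,0,0],
    [0,0,-0.025,0,0,0]
  ]
}}

```text
time: 34.8
position: [0.6231, 0.1723, 0.0235]
ee_rot: [-2.126, -2.313, 0.0]
contact_force: [-0.9, -0.7, 1.7]
opening: 0.0357
grip_force: 25.0
```

Call:
{"fn": "send_rows", "kwargs": {
  "commands": [
    [0,0,-0.002,0,0,0],
    [0,0,-0.002,0,0,0],
    [0,0,-0.002,0,0,0],
    [0,0,-0.002,0,0,0],
    [0,0,0.2,0,0,0],
    [0,0,0.5,0,0,0],
    [0,0,0.8,0,0,0],
    [0,0,1,0,0,0],
    [0,0,1,0,0,0]
  ],
  "grip": 1
}}

```text
time: 35.92
position: [0.6254, 0.1728, 0.1767]
ee_rot: [2.124, 2.31, 0.009]
contact_force: [0.5, 0.5, 0.1]
opening: 0.0882
grip_force: 0.0
```

Call:
{"fn": "send_rows", "kwargs": {
  "commands": [
    [-0.3,0,0.1,0,0,0],
    [-0.6,0.3,0.2,0,0,0],
    [-0.9,0.6,0.3,0,0,0],
    [-1,1,0.3,0,0,0],
    [-1,1,0.3,0,0,0],
    [-1,1,0.3,0,0,0]
  ]
}}

```text
time: 36.67
position: [0.4722, 0.3219, 0.2162]
ee_rot: [-2.124, -2.314, 0.005]
contact_force: [-0.5, 0.2, 0.3]
opening: 0.0881
grip_force: 0.0
```

```bash
python3 chk.py 4
```

```text
36.675 [0.4722 0.3219 0.2162]
top a z 0.136 off mm [1.1 1.6] [0.054 0.051]
top b z 0.117 off mm [0.  0.5] [0.046 0.044]
top c z 0.097 off mm [0.1 0.6] [0.038 0.038]
top d z 0.077 off mm [-0.4  0.9] [0.032 0.032]
side a z 0.132 off mm [-0.7 -0.3] [0.054 0.055]
side b z 0.112 off mm [-0.5 -1.2] [0.047 0.045]
side c z 0.092 off mm [-2.  -1.4] [0.038 0.042]
side d z 0.071 off mm [-1.9  0.3] [0.032 0.037]
```

View pics/side4.png

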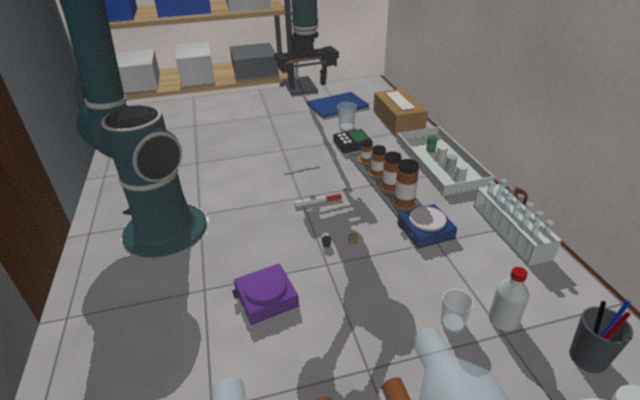

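All four jars stand upright in size order, from the largest at (406,185) beside the blue stirrer to the smallest at (366,150). They measure within about 3 mm of their mat centres and the arm is clear of them, so I'm handing in.

```bash
python3 -c "
from h import *
print(order.sign_off())"
```

```text
the job is handed in; nothing more can be done
None
```

The job is handed in: all four jars stand upright and released on their mats in size order, the largest next to the blue stirrer, each measured within about 3 mm of its mat's centre; the hand-in gave no verdict.

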